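# Sort the stray pantry goods into their trays

### The job

Sort the strays on the front of the worktop: stand the two little spice jars in the wooden tray, one to a compartment, the red-lidded food jar in the blue tray and the green squeeze bottle in the grey tray. Set each one down upright rather than dropping it, knock nothing over, and leave the two tins where they are.

Things in the scene. Friction and masses are not known exactly. Their poses are not given: they have to be found in the camera images.
- red_spice: Spice jar with a red cap and a brown label, round, 45 mm across, 106 mm tall; the cap is its top 21 mm. Loose, standing, about 0.11 kg; one of the two spice jars. Origin at the centre of its underside, z up.
- gold_spice: Spice jar with a gold cap and a dark blue label, round, 42 mm across, 96 mm tall; the cap is its top 20 mm. Loose, standing, about 0.11 kg; one of the two spice jars. Origin at the centre of its underside, z up.
- red_jar: Squat food jar with a red lid and pale brown contents, round, 63 mm across (lid 61 mm), 84 mm tall; the lid is its top 11 mm. Loose, standing, about 0.31 kg. Origin at the centre of its underside, z up.
- squeeze_bottle: Green squeeze bottle with a green cap, flattened: 43 mm thick along its own x, 68 mm wide along its own y, 145 mm tall; the round cap, 43 mm across, is its top 25 mm. Loose, standing, about 0.14 kg. Origin at the centre of its underside, z up.
- tall_tin: Red unopened tin, 75 mm across, 58 mm tall, standing; a loose bystander to be left where it is. The tins stand just before or under the front edge of a shelf board that overhangs the back of the worktop 0.35 m up, with jars on it: keep the arm and gripper clear of it. Origin at the centre of its underside, z up.
- flat_tin: Flat pale tin, 86 mm across, 40 mm tall, standing; a loose bystander to be left where it is. The tins stand just before or under the front edge of a shelf board that overhangs the back of the worktop 0.35 m up, with jars on it: keep the arm and gripper clear of it. Origin at the centre of its underside, z up.
- spice_tray: Wooden tray, 151 mm long (own y), 78 mm wide (own x), with a cross wall in the middle: two square compartments, each 68 mm inside, with centres at y = -36.5 mm and +36.5 mm, x = 0. Fixed to the worktop. Floor 6 mm thick, walls 5 mm thick and 30 mm high over all, open on top. Origin at the centre of its underside, z up.
- jar_tray: Blue square tray, 94 mm by 94 mm, a single compartment 84 mm by 84 mm inside, centred on the origin. Fixed to the worktop. Floor 6 mm thick, walls 5 mm thick and 30 mm high over all, open on top. Origin at the centre of its underside, z up.
- bottle_tray: Grey square tray, 104 mm by 104 mm, a single compartment 94 mm by 94 mm inside, centred on the origin; the bottle fits in it at any yaw. Fixed to the worktop. Floor 6 mm thick, walls 5 mm thick and 30 mm high over all, open on top. Origin at the centre of its underside, z up.
Mind the look-alikes: they are no part of the job. Leave any purple or turquoise look-alike of the gold_spice alone.

How it is judged:
By the outcome, as a careful person would: the job done as asked, in the order asked, and still so for the second after the job is handed in, with the robot touching nothing.
It also fails if it takes over 109 s, if anything falls off the work surface, if the arm or the gripper's body presses on something with over 40 N, if the wrist force passes 120 N, or if a joint passes its speed limit or range.

### The arm

A 6-joint arm with a two-finger parallel gripper is mounted at the origin on a cart in front of the work surface, level with it; the furniture and walls round the work are solid. World frame = base frame: x ahead of the robot, y to its left, z up, the work surface at z = 0. Lengths are in m, angles in rad, forces in N, time in s.
With the tool pointing down it reaches from about 0.325 to 0.775 m from the base axis. Payload 5.5 kg.
Tool frame: the origin (TCP) lies on the front face of the gripper's body, between the roots of the fingers; the fingertips stand 80 mm ahead of it and the grasp point (between the pads) lies 61 mm ahead of it; x points along the fingers, z is the direction in which the jaws open and shut, and the axes are right-handed (so a half turn about x gives the same grasp; the last joint's range is limited). The gripper opens to 88 mm and grips with 3 to 60 N. Pads are 20 mm wide; open, the fingers measure 115 mm over their backs; the gripper's body (75 mm by 178 mm) begins 61 mm behind the grasp point.
Start: joints at [-1.402, 0.091, 1.231, -0, 1.82, -0.057], TCP at [0.134, -0.585, 0.303] pointing down, gripper open.
Joint ranges: [-2.87, 2.87], [-0.86, 2.18], [0.17, 2.46], [-1.51, 4.65], [0.06, 2.69], [-2.65, 2.65]. Speed limits (rad/s): [2.57, 2.57, 3.01, 3.14, 3.14, 3.14].

### API

Orientations are given as [roll, pitch, yaw] about the fixed x, y, z axes, in that order (R = Rz(yaw) Ry(pitch) Rx(roll)).
In Python, from cell import telemetry, cams, job gives the robot as it stands.
- The arm moves only by the tool send_rows, never from a script. Its argument "plan" is text: rows parted by semicolons, each of 7 numbers parted by spaces: the shift along the world's x, y, z in cm, then the turn, a rotation vector about the world's x, y, z in rad, then the finger opening in cm, from 0 to 8.78. In form: dx dy dz ax ay az hand; .... A call has 1 to 20 rows; each row shifts and turns the commanded pose from where the row before left it; what a row does not reach is not made up. A row lasts 1/12 s, in which the tool goes at most 41.7 mm and 7.16 degrees, less where a joint would pass 70% of its speed; a pose out of reach is approached as far as the arm can. A call with a gripper value outside its range is refused whole. The fingers move at their own pace and stop on an object; "squeeze" is the grip in N (left out, the last holds). Time passes only in rows, so rows that do not move let the fingers close. It gives the time, the measured TCP pose, the force and the opening at its end, in the units of the state.
- telemetry.observe(): the state, without advancing time (a new reading comes with each control period).
- cams.read_camera(name): name is "side" or "top"; returns (picture, depth): 480x640x3 uint8, red, green, blue; 480x640 float32, m along the optical axis (not along the pixel's ray), 0 where there is no reading.
- cams.get_calibration(name): a dict with "camera_matrix" (3x3 intrinsics, pixels), "R" (3x3) and "t" (3): a world point X has camera coordinates R X + t. Camera axes: x right, y down, z forward; pixel columns grow to the right and rows downward; lengths in m; the calibration is good to about 2 mm. A picture is of the moment at which its call begins. get_calibration takes no time and is no camera call.
- job.sign_off(): hands the job in, once; it reports no verdict.
The state is a dict: "time_s": time; "joint_positions": joint angles; "qd": joint speeds; "tau": joint torques, N m; "tcp_pos": TCP position; "ee_rot": TCP orientation; "force": force on the tool from outside, world axes, zero at the start; "wrist_torque": the same for the moment, N m; "gripper_width": finger opening in m.
Only numpy, scipy, OpenCV 4.12 (cv2) and the standard library are available. Lean on these libraries where they do the work, as an engineer would, in place of code of your own. Each camera call takes 0.05 s, during which the arm holds its last target. There are 200 camera calls.

## Working session

There is one attempt and no reset: what is moved stays moved. The work goes in short steps, Python scripts to look and compute and a tool call to move; the robot and the scene stay as the last step left them, time stands still between calls to the robot, and variables do not carry over. Pictures are saved under pics/ and viewed, about 12 in all and at most 16, crops included, and the job is handed in when it is done.

Besides the shell and the picture viewer there is one more tool, called after "Call:" as a command line: name --argument value ..., lists and objects as JSON in quotes. send_rows: Moves the arm, as the interface text tells. Its arguments: {"type":"object","properties":{"plan":{"type":"string"},"squeeze":{"type":"number"}},"required":["plan"]}

```bash
ls; mkdir -p pics; python3 - <<'E'
from cell import telemetry, cams, job
import cv2,numpy as np
for n in("top","side"):
    p,d=cams.read_camera(n); cv2.imwrite(f"pics/{n}0.png",p[...,::-1]); np.savez(f"{n}0.npz",p=p,d=d)
    c=cams.get_calibration(n); print(n,c, (-np.array(c["R"]).T@c["t"]))
print(telemetry.observe())
E
```

```text
pics
top {'camera_matrix': array([[550.20228689,   0.        , 314.95661142],
       [  0.        , 550.20228689, 236.19395226],
       [  0.        ,   0.        ,   1.        ]]), 'R': array([[ 1.14262407e-02, -9.99934508e-01,  6.49070403e-04],
       [-9.90462697e-01, -1.14071349e-02, -1.37308129e-01],
       [ 1.37306541e-01,  9.26035715e-04, -9.90528170e-01]]), 't': array([-0.07265324,  0.38996752,  1.31975643])} [ 0.20586724 -0.06942221  1.36084879]
side {'camera_matrix': array([[579.631083  ,   0.        , 325.09958857],
       [  0.        , 579.631083  , 233.15933924],
       [  0.        ,   0.        ,   1.        ]]), 'R': array([[-0.0870052 , -0.99618512,  0.0067312 ],
       [-0.5292225 ,  0.04049479, -0.84751621],
       [ 0.84401045, -0.07730062, -0.53072683]]), 't': array([-0.03033167,  0.24975298,  1.13442033])} [-0.82792673  0.04736174  0.81394118]
{'time_s': 0.1, 'joint_positions': array([-1.40172184e+00,  9.17712870e-02,  1.23175420e+00, -8.75096389e-07,
        1.81979830e+00, -5.67322567e-02]), 'qd': array([ 0.00022847, -0.00266359, -0.00305408,  0.00058731, -0.00055177,
       -0.00014359]), 'tau': array([ 1.61697302e-03, -4.47856200e+01, -4.07569849e+01,  6.98791165e-02,
        2.84407038e-02, -1.09955815e-04]), 'tcp_pos': array([ 0.13429354, -0.58464849,  0.30163355]), 'ee_rot': array([3.08535053, 1.56906519, 1.74036073]), 'force': array([-1.00415466,  0.03451455, -0.72497026]), 'wrist_torque': array([-0.03297008,  0.00796165,  0.01258568]), 'gripper_width': 0.0879244040311661}
```

View pics/top0.png

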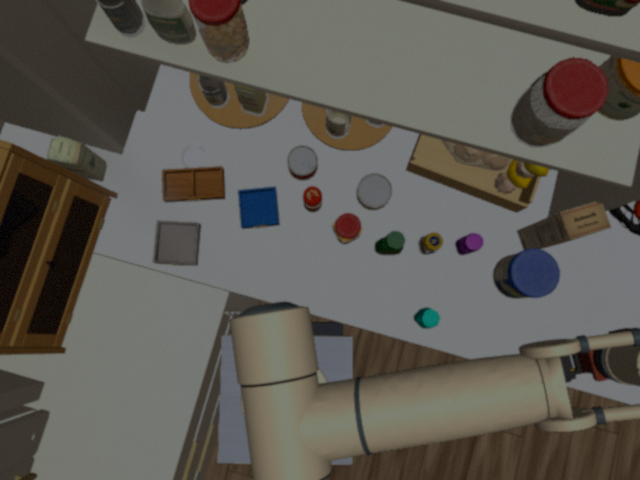

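View pics/side0.png

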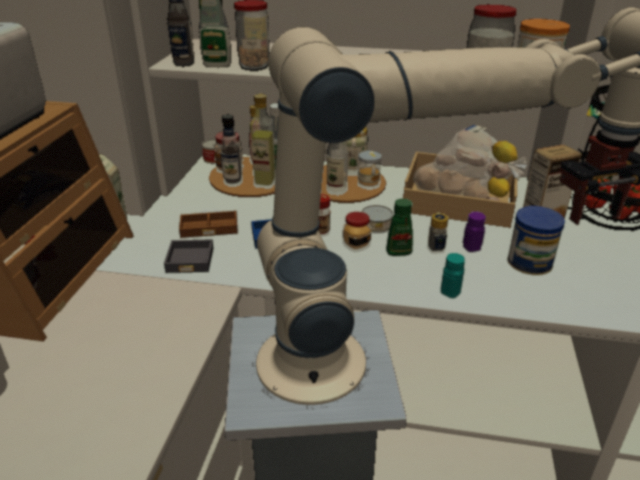

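The top view shows red spice (313,197), red jar (347,226), green bottle (392,242), gold spice (432,242), and purple and turquoise look-alikes at (470,243) and (428,318). The tins are at (303,162) and (374,190). The wooden tray is at (194,184), the blue at (259,207) and the grey at (178,243). The side view agrees, though the blue tray is partly hidden by the arm.

```bash
cat >h.py <<'E'
import numpy as np,cv2
from cell import telemetry,cams,job
def cal(n):
    c=cams.get_calibration(n); return [np.array(c[k]) for k in("camera_matrix","R","t")]
def cloud(n,d):
    K,R,t=cal(n); v,u=np.mgrid[:480,:640]
    P=np.stack([(u-K[0,2])/K[0,0]*d,(v-K[1,2])/K[1,1]*d,d],-1)
    W=(P-t)@R; W[d==0]=np.nan; return W
def ray(n,u,v,z):
    K,R,t=cal(n); r=R.T@np.linalg.solve(K,[u,v,1.]); o=-R.T@t
    return o+r*(z-o[2])/r[2]
def proj(n,X):
    K,R,t=cal(n); q=K@(R@np.array(X)+t); return q[:2]/q[2]
def hsv(p): return cv2.cvtColor(p,cv2.COLOR_RGB2HSV)
E
python3 - <<'E'
from h import *
T=np.load("top0.npz");S=np.load("side0.npz")
W={"top":cloud("top",T["d"]),"side":cloud("side",S["d"])};H={"top":hsv(T["p"]),"side":hsv(S["p"])}
w=W["top"]
# top: everything standing above 2cm on front area: components
z=w[...,2]
print("table z",np.nanmedian(z[200:215,160:230]), np.nanmedian(z[280:300,380:400]))
names={"red_spice":(313,194),"red_jar":(347,224),"bottle":(395,240),"gold":(433,242),"purple":(472,242),"turq":(428,318),"tall_tin":(303,160),"flat_tin":(374,190),"spice_tray":(194,184),"jar_tray":(259,207),"bottle_tray":(178,243)}
for k,(u,v) in names.items():
    zz=z[v-12:v+13,u-12:u+13]; top=np.nanpercentile(zz,97 if 'tray' not in k else 50)
    s=30
    sub=z[v-s:v+s,u-s:u+s]
    m=(np.abs(sub-top)<.006).astype(np.uint8)
    n,l,st,ce=cv2.connectedComponentsWithStats(m)
    lab=l[s,s] or 1+np.argmax(st[1:,4])
    ys,xs=np.where(l==lab); c=np.array([xs.mean()+u-s,ys.mean()+v-s])
    r=ray("top",*c,top); P=w[v-s:v+s,u-s:u+s][l==lab]
    print(k,"top z %.3f"%top,"px",c.round(1),"xy",r[:2].round(4),"ext",(np.ptp(P[:,0])).round(3),np.ptp(P[:,1]).round(3),"n",len(xs),"hsv",H["top"][v,u],"dist %.3f"%np.hypot(*r[:2]),"side px",proj("side",r).round())
a=cv2.resize(T["p"][130:340,140:500],None,fx=2.2,fy=2.2,interpolation=cv2.INTER_CUBIC)
b=cv2.resize(S["p"][180:310,140:500],None,fx=2.2,fy=2.2,interpolation=cv2.INTER_CUBIC)
a=np.clip(a.astype(float)*1.5,0,255).astype(np.uint8)
cv2.imwrite("pics/a.png",a[...,::-1]);cv2.imwrite("pics/b.png",b[...,::-1])
E
```

```text
table z 0.0009323928494222914 0.0012182911740068242
red_spice top z 0.111 px [311.6 195.4] xy [ 0.4744 -0.0594] ext 0.043 0.042 n 230 hsv [  6 211  92] dist 0.478 side px [321. 195.]
red_jar top z 0.089 px [347.2 225.6] xy [ 0.4079 -0.1435] ext 0.059 0.059 n 363 hsv [  2 190  86] dist 0.432 side px [356. 214.]
bottle top z 0.150 px [394.9 239.9] xy [ 0.3676 -0.2459] ext 0.039 0.041 n 229 hsv [64 82 65] dist 0.442 side px [402. 199.]
gold top z 0.102 px [433.1 241.1] xy [ 0.3721 -0.341 ] ext 0.038 0.04 n 193 hsv [ 21 133  71] dist 0.505 side px [438. 214.]
purple top z 0.101 px [473.7 241.6] xy [ 0.372  -0.4347] ext 0.04 0.042 n 218 hsv [147 143 100] dist 0.572 side px [476. 213.]
turq top z 0.101 px [430.  318.2] xy [ 0.1961 -0.3311] ext 0.041 0.042 n 229 hsv [ 86 220 116] dist 0.385 side px [454. 255.]
tall_tin top z 0.061 px [302.  160.7] xy [ 0.571  -0.0345] ext 0.075 0.071 n 463 hsv [102  13 100] dist 0.572 side px [309. 195.]
flat_tin top z 0.043 px [374.1 190.2] xy [ 0.5037 -0.2116] ext 0.084 0.084 n 619 hsv [108  13 100] dist 0.546 side px [376. 210.]
spice_tray top z 0.007 px [177.7 184.6] xy [0.5205 0.2787] ext 0.065 0.069 n 619 hsv [ 14 199  50] dist 0.590 side px [193. 225.]
jar_tray top z 0.007 px [257.7 207.2] xy [0.4652 0.0758] ext 0.086 0.089 n 1005 hsv [107 230  82] dist 0.471 side px [269. 233.]
bottle_tray top z 0.006 px [175.8 242.9] xy [0.3729 0.2767] ext 0.095 0.093 n 1281 hsv [ 9 22 82] dist 0.464 side px [187. 257.]
```

View pics/a.png

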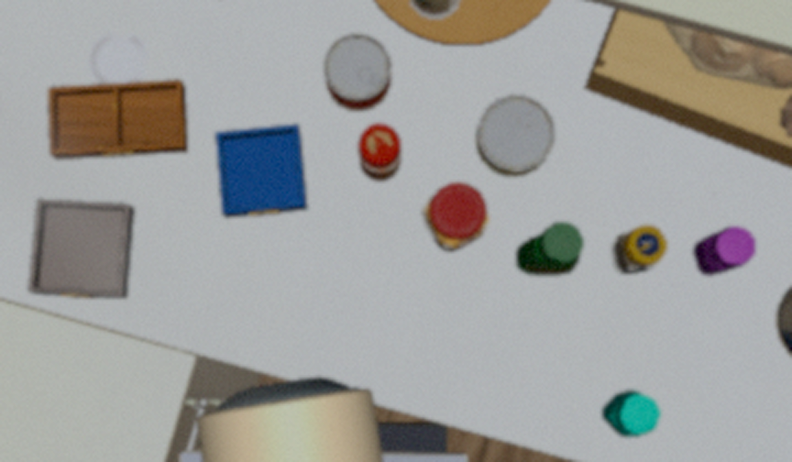

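View pics/b.png

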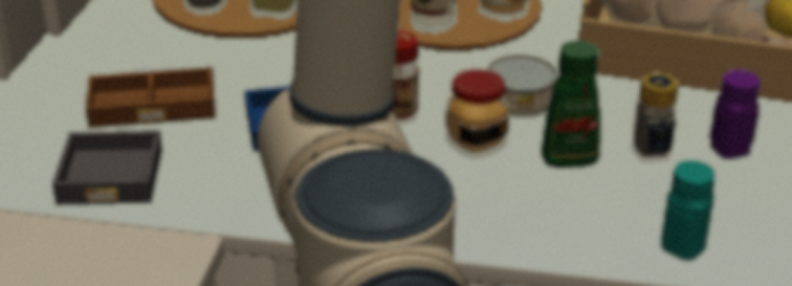

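```bash
python3 - <<'E'
from h import *
from scipy.spatial.transform import Rotation as Ro
T=np.load("top0.npz");S=np.load("side0.npz")
wt,ws=cloud("top",T["d"]),cloud("side",S["d"]);ht,hs=hsv(T["p"]),hsv(S["p"])
# lids: median height from both views
for k,(u,v) in {"red_spice":(312,195),"red_jar":(347,225),"bottle":(395,240),"gold":(433,241)}.items():
    p=wt[v-4:v+5,u-4:u+5].reshape(-1,3); zt=np.nanmedian(p[:,2])
    m=np.abs(wt[v-20:v+20,u-20:u+20,2]-zt)<.007
    ys,xs=np.where(m); X=ray("top",xs.mean()+u-20,ys.mean()+v-20,zt)
    q=proj("side",X); a,b=q.round().astype(int)
    sw=ws[b-30:b+60,a-40:a+40].reshape(-1,3); near=np.hypot(*(sw[:,:2]-X[:2]).T)<.04
    zs=sw[near,2]; P=sw[near&(sw[:,2]>.02)]
    print(k,"top z %.4f side z95 %.4f"%(zt,np.nanpercentile(zs,95)),X[:2].round(4),"side front pts y mid %.4f x min %.4f"%((np.percentile(P[:,1],2)+np.percentile(P[:,1],98))/2,np.percentile(P[:,0],2)))
# trays
for k,(u,v),s in (("spice",(194,184),(38,24)),("jar",(259,207),(28,28)),("bottle",(178,243),(30,28))):
    sl=np.s_[v-s[1]:v+s[1],u-s[0]:u+s[0]]; h=ht[sl]
    if k=="bottle": m=(h[...,2]<np.median(ht[200:215,160:230,2])*.80)
    else: m=h[...,1]>120
    m=m.astype(np.uint8); n,l,st,_=cv2.connectedComponentsWithStats(m); m=(l==1+np.argmax(st[1:,4]))
    ys,xs=np.where(m)
    for zz in (.03,.0):
        g=np.array([ray("top",x+u-s[0],y+v-s[1],zz)[:2] for x,y in zip(xs,ys)],np.float32)
        print(k,zz,cv2.minAreaRect(g*1000))
    P=wt[sl].reshape(-1,3); print("  rim z", np.nanpercentile(P[:,2],[50,90,97]).round(4)); 
    f=m&(np.abs(wt[sl][...,2]-.007)<.006); F=wt[sl][f][:,:2]; print("  floor",cv2.minAreaRect((F*1000).astype(np.float32)))
# bottle body
P=np.vstack([w[(h[...,0]>45)&(h[...,0]<80)&(h[...,1]>70)&(w[...,2]>.015)&(w[...,2]<.085)&(np.hypot(w[...,0]-.368,w[...,1]+.246)<.06)] for w,h in((wt,ht),(ws,hs))])
print("bottle body",len(P),cv2.minAreaRect((P[:,:2]*1000).astype(np.float32)))
pp=ws[(hs[...,0]>45)&(hs[...,0]<80)&(hs[...,1]>70)&(ws[...,2]>.015)&(ws[...,2]<.085)&(np.hypot(ws[...,0]-.368,ws[...,1]+.246)<.06)]
print(len(pp),np.polyfit(pp[:,1],pp[:,0],1),np.percentile(pp[:,1],[2,50,98]))
yb=np.linspace(pp[:,1].min(),pp[:,1].max(),8)
print([(round(a,3),round(float(np.median(pp[(pp[:,1]>=a)&(pp[:,1]<b),0])),4)) for a,b in zip(yb,yb[1:])])
for (u,v) in((100,38),(300,90),(400,115),(630,180)): print("shelf",ray("top",u,v,.36)[:2].round(3),wt[v-3:v+4,u,2].round(2))
R=Ro.from_euler("xyz",telemetry.observe()["ee_rot"]).as_matrix();print(R.round(3))
E
```

```text
red_spice top z 0.1076 side z95 0.1038 [ 0.475  -0.0594] side front pts y mid -0.0687 x min 0.4469
red_jar top z 0.0854 side z95 0.0819 [ 0.4084 -0.1435] side front pts y mid -0.1453 x min 0.3708
bottle top z 0.1465 side z95 0.1420 [ 0.3676 -0.2462] side front pts y mid -0.2466 x min 0.3413
gold top z 0.0987 side z95 0.0941 [ 0.3723 -0.3415] side front pts y mid -0.3438 x min 0.3449
spice 0.03 ((517.95166015625, 234.93875122070312), (77.663330078125, 148.0607452392578), 4.198141574859619)Traceback (most recent call last):
  File "<stdin>", line 22, in <module>
  File "h.py", line 10, in ray
    K,R,t=cal(n); r=R.T@np.linalg.solve(K,[u,v,1.]); o=-R.T@t
          ~~~^^^
  File "h.py", line 4, in cal
    c=cams.get_calibration(n); return [np.array(c[k]) for k in("camera_matrix","R","t")]
ValueError: time passes only in moves, steps and waits
```

```bash
sed -i 's/^def cal/import functools\n@functools.cache\ndef cal/' h.py; python3 - <<'E'
from h import *
from scipy.spatial.transform import Rotation as Ro
T=np.load("top0.npz");S=np.load("side0.npz")
wt,ws=cloud("top",T["d"]),cloud("side",S["d"]);ht,hs=hsv(T["p"]),hsv(S["p"])
for k,(u,v),s in (("spice",(194,184),(38,24)),("jar",(259,207),(28,28)),("bottle",(178,243),(30,28))):
    sl=np.s_[v-s[1]:v+s[1],u-s[0]:u+s[0]]; h=ht[sl]
    if k=="bottle": m=(h[...,2]<np.median(ht[200:215,160:230,2])*.80)
    else: m=h[...,1]>120
    m=m.astype(np.uint8); n,l,st,_=cv2.connectedComponentsWithStats(m); m=(l==1+np.argmax(st[1:,4]))
    ys,xs=np.where(m)
    for zz in (.03,.0):
        g=np.array([ray("top",x+u-s[0],y+v-s[1],zz)[:2] for x,y in zip(xs,ys)],np.float32)
        print(k,zz,np.round(np.hstack(cv2.minAreaRect(g*1000)),1))
    P=wt[sl].reshape(-1,3); print("  rim z", np.nanpercentile(P[:,2],[50,90,97]).round(4)); 
m=lambda w,h:(h[...,0]>45)&(h[...,0]<80)&(h[...,1]>70)&(w[...,2]>.015)&(w[...,2]<.085)&(np.hypot(w[...,0]-.368,w[...,1]+.246)<.06)
P=np.vstack([w[m(w,h)] for w,h in((wt,ht),(ws,hs))])
print("bottle body",len(P),cv2.minAreaRect((P[:,:2]*1000).astype(np.float32)))
pp=ws[m(ws,hs)]
print(len(pp),np.polyfit(pp[:,1],pp[:,0],1),np.percentile(pp[:,1],[2,50,98]))
for (u,v) in((100,38),(300,90),(400,115),(630,180)): print("shelf",ray("top",u,v,.36)[:2].round(3),wt[v-3:v+4,u,2].round(2))
R=Ro.from_euler("xyz",telemetry.observe()["ee_rot"]).as_matrix();print(R.round(3))
E
```

```text
spice 0.03 [518.  234.9  77.7 148.1   4.2]
spice 0.0 [525.  241.8  79.4 151.4   4.2]
  rim z [0.0051 0.0287 0.0321]
jar 0.03 [461.5  72.3  92.2  90.3   6.4]
jar 0.0 [467.3  75.5  94.3  92.3   6.4]
  rim z [0.004  0.0273 0.0322]
bottle 0.03 [369.9 268.3 110.1 107.9  87.6]
bottle 0.0 [373.6 275.9 112.6 110.3  87.6]
  rim z [0.0048 0.0276 0.032 ]
bottle body 418 ((351.8612060546875, -241.7938690185547), (63.214298248291016, 29.930133819580078), 68.22633361816406)
360 [0.15324733 0.38609283] [-0.27280725 -0.23933056 -0.21809637]
shelf [0.726 0.351] [0.38 0.38 0.38 0.38 0.38 0.38 0.38]
shelf [ 0.626 -0.037] [0.38 0.38 0.38 0.38 0.37 0.38 0.37]
shelf [ 0.578 -0.227] [0.38 0.38 0.38 0.38 0.38 0.38 0.38]
shelf [ 0.457 -0.654] [0.38 0.38 0.38 0.38 0.38 0.38 0.38]
[[-0.     0.975  0.224]
 [ 0.002  0.224 -0.975]
 [-1.     0.    -0.002]]
```

Call:
send_rows --plan "0.9 1.4 0 0 0 0 8.7;1.75 2.7 0 0 0 0 8.7;1.75 2.7 0 0 0 0 8.7;1.75 2.7 0 0 0 0 8.7;1.75 2.7 0 0 0 0 8.7;1.75 2.7 0 0 0 0 8.7;1.75 2.7 0 0 0 0 8.7;1.75 2.7 0 0 0 0 8.7;1.75 2.7 0 0 0 0 8.7;1.75 2.7 0 0 0 0 8.7;1.75 2.7 0 0 0 0 8.7;1.75 2.7 0 0 0 0 8.7;1.75 2.7 0 0 0 0 8.7;1.75 2.7 0 0 0 0 8.7;1.75 2.7 0 0 0 0 8.7;1.75 2.7 0 0 0 0 8.7;1.75 2.7 0 0 0 0 8.7;1.75 2.7 0 0 0 0 8.7;1.75 2.7 0 0 0 0 8.7;1.7 2.6 0 0 0 0 8.7" --squeeze 15

```text
time_s: 1.77
tcp_pos: [0.4758, -0.0571, 0.3022]
ee_rot: [-2.03, 1.57, 2.908]
force: [-0.2, 0.3, -0.1]
gripper_width: 0.0873
```

Call:
send_rows --plan "0 0 0 0 0 0 8.7;0 0 0 0 0 0 8.7"

```text
time_s: 1.93
tcp_pos: [0.4756, -0.0577, 0.3019]
ee_rot: [-1.856, 1.569, 3.085]
force: [0.2, -0.3, 0.3]
gripper_width: 0.0866
```

Call:
send_rows --plan "0 -0.15 -1.5 0 0 0 8.7;0 0 -2.6 0 0 0 8.7;0 0 -2.6 0 0 0 8.7;0 0 -2.6 0 0 0 8.7;0 0 -2.6 0 0 0 8.7;0 0 -2.2 0 0 0 8.7;0 0 -1.6 0 0 0 8.7;0 0 -1.0 0 0 0 8.7;0 0 -0.4 0 0 0 8.7;0 0 0 0 0 0 8.7;0 0 0 0 0 0 3.8;0 0 0 0 0 0 3.8;0 0 0 0 0 0 3.8;0 0 0 0 0 0 3.8;0 0 0 0 0 0 3.8;0 0 0 0 0 0 3.8;0 0 0 0 0 0 3.8;0 0 0 0 0 0 3.8;0 0 0 0 0 0 3.8;0 0 0 0 0 0 3.8" --squeeze 15

```text
time_s: 3.6
tcp_pos: [0.4754, -0.0602, 0.1318]
ee_rot: [2.011, 1.57, 0.666]
force: [0.0, 1.3, 1.2]
gripper_width: 0.0447
```

Call:
send_rows --plan "0 0 -0 0 0 0 3.8;0 0 1.0 0 0 0 3.8;0 0 2.2 0 0 0 3.8;0 0 2.6 0 0 0 3.8;0 0 2.2 0 0 0 3.8;0 1.0 1.0 0 0 0 3.8;0.3 2.0 0 0 0 0 3.8;0.4 2.8 0 0 0 0 3.8;0.4 2.8 0 0 0 0 3.8;0.4 2.8 0 0 0 0 3.8;0.4 2.8 0 0 0 0 3.8;0.4 2.8 0 0 0 0 3.8;0.4 2.8 0 0 0 0 3.8;0.4 2.8 0 0 0 0 3.8;0.4 2.8 0 0 0 0 3.8;0.4 2.8 0 0 0 0 3.8;0.4 2.6 0 0 0 0 3.8;0.4 1.8 0 0 0 0 3.8;0.05 0.9 0 0 0 0 3.8;0 0 0 0 0 0 3.8"

```text
time_s: 5.27
tcp_pos: [0.5221, 0.2766, 0.2207]
ee_rot: [-1.621, 1.569, -2.964]
force: [-0.1, -0.8, -1.3]
gripper_width: 0.0447
```

Call:
send_rows --plan "0 0 0 0 0 0 3.8;0 0 0 0 0 0 3.8"

```text
time_s: 5.43
tcp_pos: [0.5227, 0.2738, 0.2215]
ee_rot: [-0.727, 1.57, -2.073]
force: [-0.2, 0.1, -1.1]
gripper_width: 0.0441
```

```bash
cat >snap.py <<'E'
import sys
from h import *
n=sys.argv[1]; ims=[]
for c,(a,b) in (("side",(170,300)),("top",(130,290))):
    p,d=cams.read_camera(c); np.savez(f"{c}{n}.npz",p=p,d=d)
    ims.append(cv2.resize(p[a:b,100:500],(800,(b-a)*2),interpolation=cv2.INTER_CUBIC))
cv2.imwrite(f"pics/s{n}.png",np.clip(np.vstack(ims)[...,::-1]*1.3,0,255).astype(np.uint8))
E
python3 snap.py 1
```

```text
(no output)
```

View pics/s1.png

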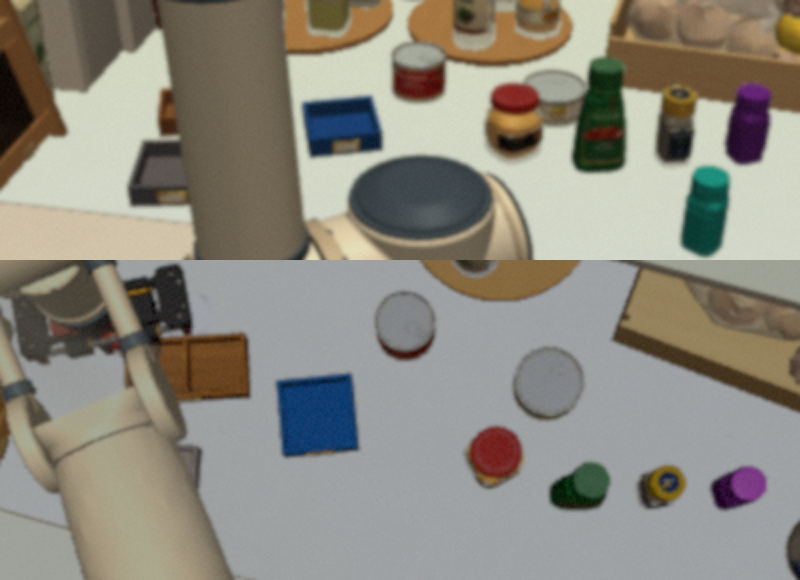

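The arm hides the held jar in both views; the wooden tray edge at (250,335–395) and everything else are undisturbed. Next I lower the jar, stopping just above the floor.

Call:
send_rows --plan "-0.2 0.05 -0.8 0 0 0 3.8;-0.2 0.05 -1.6 0 0 0 3.8;0 0 -1.8 0 0 0 3.8;0 0 -1.6 0 0 0 3.8;0 0 -1.0 0 0 0 3.8;0 0 -0.6 0 0 0 3.8;0 0 -0.3 0 0 0 3.8;0 0 -0.2 0 0 0 3.8;0 0 -0.1 0 0 0 3.8;0 0 0 0 0 0 3.8;0 0 0 0 0 0 3.8"

```text
time_s: 6.45
tcp_pos: [0.5192, 0.2759, 0.1425]
ee_rot: [1.782, 1.569, 0.437]
force: [0.5, 0.6, -1.8]
gripper_width: 0.0444
```

Call:
send_rows --plan "0 0 -0.1 0 0 0 3.8;0 0 -0.1 0 0 0 3.8;0 0 0 0 0 0 3.8"

```text
time_s: 6.7
tcp_pos: [0.5188, 0.2758, 0.1396]
ee_rot: [2.333, 1.571, 0.988]
force: [-0.8, -0.5, -1.7]
gripper_width: 0.0441
```

Call:
send_rows --plan "0 0 -0.1 0 0 0 3.8;0 0 -0.1 0 0 0 3.8;0 0 0 0 0 0 3.8"

```text
time_s: 6.95
tcp_pos: [0.5189, 0.2758, 0.1378]
ee_rot: [1.796, 1.57, 0.451]
force: [0.5, 0.4, -0.3]
gripper_width: 0.0444
```

Call:
send_rows --plan "0 0 -0.1 0 0 0 3.8;0 0 0 0 0 0 3.8;0 0 0 0 0 0 4.8;0 0 0 0 0 0 5.4;0 0 0 0 0 0 6.2;0 0 0 0 0 0 7.0;0 0 0 0 0 0 7.0;0 0 0 0 0 0 7.0;0 0 1.0 0 0 0 7.0;0 0 2.0 0 0 0 7.0;0 0 3.0 0 0 0 7.0;0 0 3.0 0 0 0 7.0;0 0 3.0 0 0 0 7.0;0 0 2.5 0 0 0 7.0;0 0 1.5 0 0 0 7.0;0 0 0 0 0 0 7.0"

```text
time_s: 8.28
tcp_pos: [0.5195, 0.276, 0.3026]
ee_rot: [1.779, 1.562, 0.434]
force: [-0.8, 0.5, 0.9]
gripper_width: 0.0698
```

Call:
send_rows --plan "-0.4 -1.6 0 0 0 0.05 8.7;-0.76 -3.2 0 0 0 0.07 8.7;-0.76 -3.2 0 0 0 0.07 8.7;-0.76 -3.2 0 0 0 0.07 8.7;-0.76 -3.2 0 0 0 0.07 8.7;-0.76 -3.2 0 0 0 0.07 8.7;-0.76 -3.2 0 0 0 0.07 8.7;-0.76 -3.2 0 0 0 0.07 8.7;-0.76 -3.2 0 0 0 0.07 8.7;-0.76 -3.2 0 0 0 0.07 8.7;-0.76 -3.2 0 0 0 0.07 8.7;-0.76 -3.2 0 0 0 0.07 8.7;-0.76 -3.2 0 0 0 0.07 8.7;-0.76 -3.2 0 0 0 0.07 8.7;-0.76 -3.2 0 0 0 0.07 8.7;-0.76 -3.2 0 0 0 0.07 8.7;-0.76 -3.2 0 0 0 0.07 8.7;-0.76 -3.2 0 0 0 0.07 8.7;-0.76 -3.2 0 0 0 0.07 8.7;-0.6 -2.4 0 0 0 0.035 8.7"

```text
time_s: 9.95
tcp_pos: [0.3709, -0.3423, 0.2952]
ee_rot: [2.608, 1.569, 2.61]
force: [0.2, -0.3, -0.6]
gripper_width: 0.0872
```

Call:
send_rows --plan "0 0 0 0 0 0 8.7;0 0 0 0 0 0 8.7"

```text
time_s: 10.12
tcp_pos: [0.3714, -0.3409, 0.2952]
ee_rot: [2.213, 1.568, 2.21]
force: [0.2, 1.3, -0.1]
gripper_width: 0.087
```

```bash
python3 snap.py 2; python3 - <<'E'
from h import *
from scipy.spatial.transform import Rotation as Ro
o=telemetry.observe();print(o["tcp_pos"],o["joint_positions"].round(2),Ro.from_euler("xyz",o["ee_rot"]).as_matrix().round(3))
E
```

```text
[ 0.37216417 -0.33952223  0.29601116] [-0.81 -0.17  1.5   0.    1.82 -0.81] [[-0.001  0.     1.   ]
 [ 0.001  1.    -0.   ]
 [-1.     0.001 -0.001]]
```

View pics/s2.png

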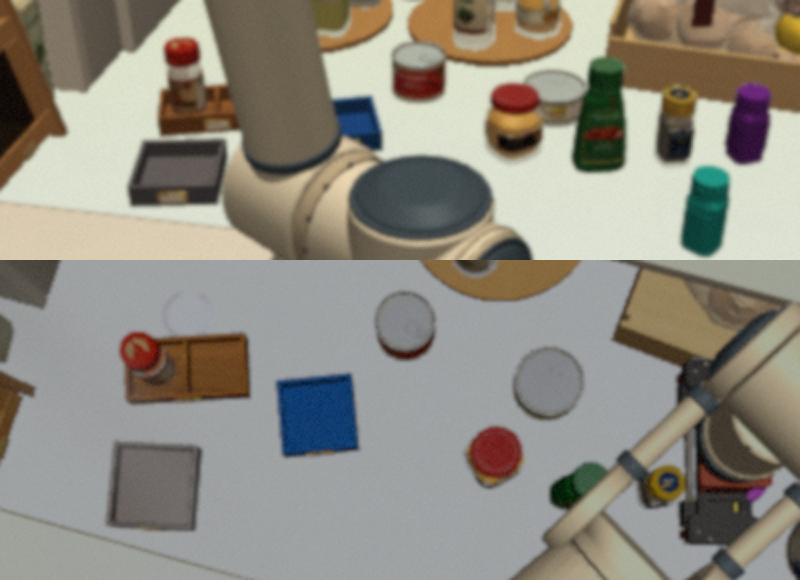

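Red spice stands upright in the left compartment (bottom panel, lid at (140,350)). Gold is unchanged at (665,483). Next I pick gold with the jaws along x.

Call:
send_rows --plan "0 -0.1 -1.5 0 0 0 8.7;0 0 -2.6 0 0 0 8.7;0 0 -2.6 0 0 0 8.7;0 0 -2.6 0 0 0 8.7;0 0 -2.6 0 0 0 8.7;0 0 -2.2 0 0 0 8.7;0 0 -1.6 0 0 0 8.7;0 0 -0.8 0 0 0 8.7;0 0 -0.4 0 0 0 8.7;0 0 0 0 0 0 8.7;0 0 0 0 0 0 3.5;0 0 0 0 0 0 3.5;0 0 0 0 0 0 3.5;0 0 0 0 0 0 3.5;0 0 0 0 0 0 3.5;0 0 0 0 0 0 3.5;0 0 0 0 0 0 3.5;0 0 0 0 0 0 3.5;0 0 0 0 0 0 3.5;0 0 0 0 0 0 3.5" --squeeze 15

```text
time_s: 11.88
tcp_pos: [0.3721, -0.3414, 0.1278]
ee_rot: [-0.69, 1.57, -0.69]
force: [0.5, 0.2, 0.6]
gripper_width: 0.0425
```

Call:
send_rows --plan "0 0 0.8 0 0 0 3.5;0 0 2.0 0 0 0 3.5;0 0 3.0 0 0 0 3.5;0 0 3.0 0 0 0 3.5;0 0 3.0 0 0 0 3.5;0 0 3.0 0 0 0 3.5;0 0 2.2 0 0 0 3.5;0 0 1.0 0 0 0 3.5;0.4 1.4 0 0 0 0 3.5;0.7 2.4 0 0 0 0 3.5;0.8 2.9 0 0 0 0 3.5;0.8 2.9 0 0 0 0 3.5;0.8 2.9 0 0 0 0 3.5;0.8 2.9 0 0 0 0 3.5;0.8 2.9 0 0 0 0 3.5;0.8 2.9 0 0 0 0 3.5;0.8 2.9 0 0 0 0 3.5;0.8 2.9 0 0 0 0 3.5;0.8 2.9 0 0 0 0 3.5;0.8 2.9 0 0 0 0 3.5"

```text
time_s: 13.55
tcp_pos: [0.4629, -0.0118, 0.3067]
ee_rot: [3.116, 1.569, 3.116]
force: [1.5, -0.2, -0.9]
gripper_width: 0.0424
```

Call:
send_rows --plan "0.8 2.9 0 0 0 0 3.5;0.8 2.9 0 0 0 0 3.5;0.8 2.9 0 0 0 0 3.5;0.8 2.9 0 0 0 0 3.5;0.8 2.9 0 0 0 0 3.5;0.8 2.9 0 0 0 0 3.5;0.7 2.4 0 0 0 0 3.5;0.2 1.3 0 0 0 0 3.5;0 0 0 0 0 0 3.5;0 0 0 0 0 0 3.5"

```text
time_s: 14.38
tcp_pos: [0.5198, 0.1976, 0.3068]
ee_rot: [-2.527, 1.569, -2.526]
force: [0.4, -1.3, -1.6]
gripper_width: 0.0428
```

Call:
send_rows --plan "0.2 0.2 -0.8 0 0 0 3.5;0.2 0.25 -2.0 0 0 0 3.5;0 0 -3.0 0 0 0 3.5;0 0 -3.0 0 0 0 3.5;0 0 -3.0 0 0 0 3.5;0 0 -2.0 0 0 0 3.5;0 0 -1.4 0 0 0 3.5;0 0 -0.8 0 0 0 3.5;0 0 -0.4 0 0 0 3.5;0 0 -0.3 0 0 0 3.5;0 0 0 0 0 0 3.5;0 0 0 0 0 0 3.5"

```text
time_s: 15.38
tcp_pos: [0.5245, 0.2021, 0.1418]
ee_rot: [0.284, 1.569, 0.284]
force: [0.7, 1.1, -2.2]
gripper_width: 0.0426
```

Call:
send_rows --plan "0 0 -0.2 0 0 0 3.5;0 0 -0.1 0 0 0 3.5;0 0 0 0 0 0 3.5"

```text
time_s: 15.63
tcp_pos: [0.5241, 0.2023, 0.1379]
ee_rot: [0.322, 1.57, 0.322]
force: [-0.3, -1.3, -1.0]
gripper_width: 0.0426
```

Call:
send_rows --plan "0 0 -0.15 0 0 0 3.5;0 0 -0.1 0 0 0 3.5;0 0 0 0 0 0 3.5"

```text
time_s: 15.88
tcp_pos: [0.5239, 0.2022, 0.1348]
ee_rot: [-2.8, 1.57, -2.8]
force: [-0.4, 1.3, -1.5]
gripper_width: 0.0429
```

Call:
send_rows --plan "0 0 -0.1 0 0 0 3.5;0 0 0 0 0 0 3.5"

```text
time_s: 16.05
tcp_pos: [0.524, 0.2022, 0.1339]
ee_rot: [-2.861, 1.57, -2.861]
force: [-0.3, 0.2, -1.7]
gripper_width: 0.0427
```

Call:
send_rows --plan "0 0 -0.1 0 0 0 3.5;0 0 0 0 0 0 3.5"

```text
time_s: 16.22
tcp_pos: [0.5241, 0.2023, 0.1337]
ee_rot: [0.708, 1.57, 0.708]
force: [-1.4, -0.8, 2.1]
gripper_width: 0.0428
```

Call:
send_rows --plan "0 0 -0.05 0 0 0 3.5;0 0 0 0 0 0 3.5"

```text
time_s: 16.38
tcp_pos: [0.5242, 0.2024, 0.1337]
ee_rot: [0.62, 1.57, 0.62]
force: [-2.4, -1.1, 4.8]
gripper_width: 0.0429
```

Call:
send_rows --plan "0 0 0 0 0 0 4.6;0 0 0 0 0 0 5.2;0 0 0 0 0 0 6.0;0 0 0 0 0 0 7.0;0 0 0 0 0 0 7.0;0 0 0 0 0 0 7.0;0 0 1.0 0 0 0 7.0;0 0 2.0 0 0 0 7.0;0 0 3.0 0 0 0 7.0;0 0 3.0 0 0 0 7.0;0 0 3.0 0 0 0 7.0;0 0 2.0 0 0 0 7.0;-0.3 -1.0 1.0 0 0 0 8.7;-0.7 -2.2 0 0 0 0 8.7;-1.0 -3.0 0 0 0 0 8.7;-1.0 -3.0 0 0 0 0 8.7;-1.0 -3.0 0 0 0 0 8.7;-1.0 -3.0 0 0 0 0 8.7;-1.0 -3.0 0 0 0 0 8.7;-1.0 -3.0 0 0 0 0 8.7"

```text
time_s: 18.05
tcp_pos: [0.4527, -0.0115, 0.2821]
ee_rot: [-2.894, 1.57, -2.894]
force: [1.3, -1.1, 0.8]
gripper_width: 0.0872
```

Call:
send_rows --plan "-1.0 -3.0 0 0 0 0 8.7;-1.0 -3.0 0 0 0 0 8.7;-1.0 -3.0 0 0 0 0 8.7;-1.0 -3.0 0 0 0 0 8.7;-0.6 -2.2 0 0 0 0 8.7;0 -1.2 0 0 0 0 8.7;0 0 0 0 0 0 8.7;0 0 0 0 0 0 8.7"

```text
time_s: 18.72
tcp_pos: [0.408, -0.1638, 0.2823]
ee_rot: [2.091, 1.57, 2.09]
force: [0.0, 0.2, -0.7]
gripper_width: 0.0872
```

```bash
python3 snap.py 3
```

```text
(no output)
```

View pics/s3.png

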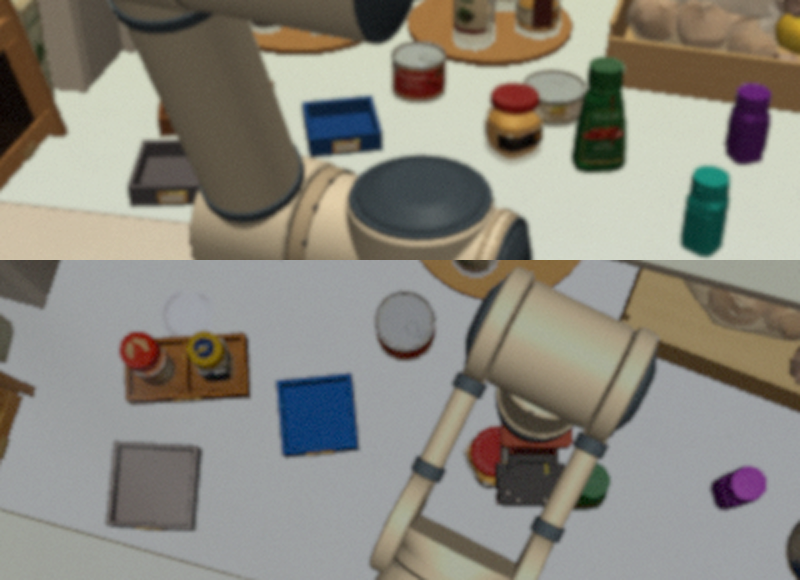

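Both spice jars stand upright in the wooden tray (lids at (140,350) and (208,350)). The red jar is unmoved. I overshot y by 2 cm and will correct before going down.

Call:
send_rows --plan "0 1.0 0 0 0 0 8.7;0.05 1.05 0 0 0 0 8.7;0 0 -1.5 0 0 0 8.7;0 0 -2.6 0 0 0 8.7;0 0 -2.6 0 0 0 8.7;0 0 -2.6 0 0 0 8.7;0 0 -2.6 0 0 0 8.7;0 0 -2.2 0 0 0 8.7;0 0 -1.4 0 0 0 8.7;0 0 -0.8 0 0 0 8.7;0 0 -0.3 0 0 0 8.7;0 0 0 0 0 0 8.7;0 0 0 0 0 0 5.6;0 0 0 0 0 0 5.6;0 0 0 0 0 0 5.6;0 0 0 0 0 0 5.6;0 0 0 0 0 0 5.6;0 0 0 0 0 0 5.6;0 0 0 0 0 0 5.6;0 0 0 0 0 0 5.6" --squeeze 22

```text
time_s: 20.48
tcp_pos: [0.4091, -0.1435, 0.1179]
ee_rot: [-0.263, 1.569, -0.263]
force: [0.1, 1.1, 5.8]
gripper_width: 0.0706
```

Call:
send_rows --plan "0 0 0 0 0 0 5.6;0 0 0 0 0 0 5.6;0 0 0 0 0 0 5.6;0 0 0 0 0 0 5.6"

```text
time_s: 20.82
tcp_pos: [0.4091, -0.1435, 0.1179]
ee_rot: [-0.256, 1.569, -0.257]
force: [0.1, 1.4, 6.4]
gripper_width: 0.0702
```

```bash
python3 - <<'E'
from h import *
ims=[]
for c,(a,b,l,r) in (("side",(170,270,300,460)),("top",(170,280,300,460))):
    p,d=cams.read_camera(c); np.savez(f"{c}4.npz",p=p,d=d)
    ims.append(cv2.resize(p[a:b,l:r],None,fx=2.7,fy=2.7,interpolation=cv2.INTER_CUBIC))
cv2.imwrite("pics/s4.png",np.clip(np.vstack(ims)[...,::-1]*1.4,0,255).astype(np.uint8))
E
```

```text
(no output)
```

View pics/s4.png

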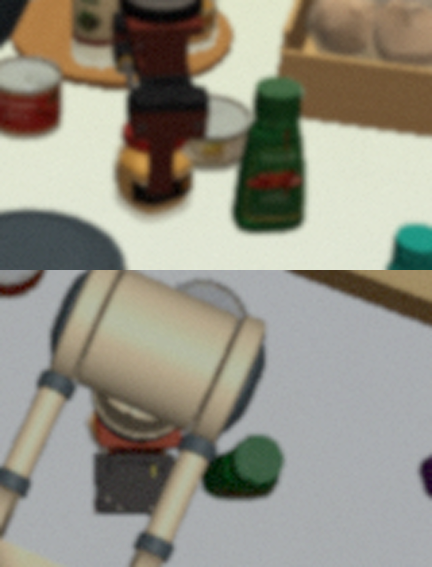

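The jar is centred between the fingers, and its body is visibly wider than its lid. I'll check its profile before deciding on the grip height.

```bash
python3 - <<'E'
from h import *
S=np.load("side0.npz"); h=hsv(S["p"]); K,R,t=cal("side")
w=cloud("side",S["d"])
for z in np.arange(.006,.086,.006):
    u,v=proj("side",[.4084-.03,-.1435,z]).round().astype(int)
    row=w[v,u-30:u+30]; m=np.hypot(row[:,0]-.4084,row[:,1]+.1435)<.05
    m&=(row[:,2]>z-.02)&(row[:,0]<.43)&(h[v,u-30:u+30,1]>60)
    r=row[m]; print("z %.3f n %d width %.4f  ymid %.4f xmin %.4f"%(z,m.sum(),m.sum()*np.median(r[:,2]*0+S["d"][v,u])/K[0,0],np.median(r[:,1]),r[:,0].min()))
E
```

```text
z 0.006 n 7 width 0.0176  ymid -0.1410 xmin 0.3704
z 0.012 n 16 width 0.0400  ymid -0.1415 xmin 0.3680
z 0.018 n 21 width 0.0525  ymid -0.1430 xmin 0.3645
z 0.024 n 24 width 0.0596  ymid -0.1408 xmin 0.3669
z 0.030 n 24 width 0.0594  ymid -0.1384 xmin 0.3663
z 0.036 n 27 width 0.0667  ymid -0.1415 xmin 0.3682
z 0.042 n 28 width 0.0693  ymid -0.1405 xmin 0.3701
z 0.048 n 28 width 0.0691  ymid -0.1403 xmin 0.3703
z 0.054 n 29 width 0.0718  ymid -0.1423 xmin 0.3727
z 0.060 n 29 width 0.0716  ymid -0.1421 xmin 0.3732
z 0.066 n 28 width 0.0689  ymid -0.1434 xmin 0.3749
z 0.072 n 28 width 0.0687  ymid -0.1426 xmin 0.3735
z 0.078 n 25 width 0.0614  ymid -0.1419 xmin 0.3737
z 0.084 n 24 width 0.0590  ymid -0.1434 xmin 0.3780
```

The jar bulges to about 70 mm near mid-height, and my grip sits above that bulge, which explains the upward force. I'll regrip 1 cm lower.

Call:
send_rows --plan "0 0 0 0 0 0 7.4;0 0 0 0 0 0 8.7;0 0 0 0 0 0 8.7;0 0 -0.4 0 0 0 8.7;0 0 -0.4 0 0 0 8.7;0 0 0 0 0 0 8.7;0 0 0 0 0 0 6.2;0 0 0 0 0 0 6.2;0 0 0 0 0 0 6.2;0 0 0 0 0 0 6.2;0 0 0 0 0 0 6.2;0 0 0 0 0 0 6.2;0 0 0 0 0 0 6.2"

```text
time_s: 22.0
tcp_pos: [0.4086, -0.1433, 0.1087]
ee_rot: [-0.374, 1.571, -0.374]
force: [1.4, -0.0, -0.6]
gripper_width: 0.0704
```

Call:
send_rows --plan "0 0 0.5 0 0 0 6.2;0 0 1.2 0 0 0 6.2;0 0 2.2 0 0 0 6.2;0 0 2.2 0 0 0 6.2;0 0 1.3 0 0 0 6.2;0.2 0.8 0.6 0 0 0 6.2;0.5 1.8 0 0 0 0 6.2;0.6 2.3 0 0 0 0 6.2;0.6 2.4 0 0 0 0 6.2;0.6 2.4 0 0 0 0 6.2;0.6 2.4 0 0 0 0 6.2;0.6 2.4 0 0 0 0 6.2;0.6 2.4 0 0 0 0 6.2;0.6 2.3 0 0 0 0 6.2;0.5 1.6 0 0 0 0 6.2;0.2 0.9 0 0 0 0 6.2;0 0 0 0 0 0 6.2;0 0 0 0 0 0 6.2"

```text
time_s: 23.5
tcp_pos: [0.4642, 0.0738, 0.1882]
ee_rot: [-2.682, 1.569, -2.681]
force: [-1.5, -0.2, -2.6]
gripper_width: 0.0705
```

```bash
python3 - <<'E'
from h import *
ims=[]
for c,(a,b,l,r) in (("side",(170,270,200,360)),("top",(150,260,200,360))):
    p,d=cams.read_camera(c); np.savez(f"{c}5.npz",p=p,d=d)
    ims.append(cv2.resize(p[a:b,l:r],None,fx=2.7,fy=2.7,interpolation=cv2.INTER_CUBIC))
cv2.imwrite("pics/s5.png",np.clip(np.vstack(ims)[...,::-1]*1.4,0,255).astype(np.uint8))
# blue tray re-measured from earlier unobstructed pictures (snap 3): side + top rims
for n in ("top","side"):
    for k in (0,1,3):
        D=np.load(f"{n}{k}.npz"); h=hsv(D["p"]); w=cloud(n,D["d"])
        m=((h[...,0]>100)&(h[...,0]<118)&(h[...,1]>150)&(np.hypot(w[...,0]-.464,w[...,1]-.074)<.09))
        F=w[m]; F=F[np.abs(F[:,2])<.05]; fl=F[F[:,2]<.014]; 
        print(n,k,len(F),"all x %s y %s"%(np.percentile(F[:,0],[1,99]).round(4),np.percentile(F[:,1],[1,99]).round(4)),cv2.minAreaRect((F[:,:2]*1000).astype(np.float32)))
print(telemetry.observe()["tcp_pos"])
E
```

```text
top 0 1298 all x [0.4158 0.508 ] y [0.0276 0.1185] ((461.4927978515625, 72.33255004882812), (91.81072235107422, 89.19603729248047), 6.265806198120117)
top 1 1303 all x [0.4156 0.5077] y [0.0275 0.1185] ((461.3658447265625, 72.0040054321289), (92.78817749023438, 89.32050323486328), 6.361221790313721)
top 3 1298 all x [0.4156 0.5079] y [0.0276 0.1183] ((461.0683288574219, 72.2230453491211), (91.61763763427734, 89.5718765258789), 6.823995113372803)
side 0 107 all x [0.4141 0.5052] y [0.089  0.1175] ((459.58612060546875, 112.42120361328125), (27.23841094970703, 95.97196960449219), 76.26145935058594)
side 1 702 all x [0.4069 0.5085] y [0.0282 0.1168] ((457.673095703125, 72.92476654052734), (104.208740234375, 87.88294982910156), 5.865544319152832)
side 3 701 all x [0.4062 0.509 ] y [0.0281 0.1167] ((458.2643127441406, 72.9124526977539), (105.7229232788086, 88.02489471435547), 5.997949123382568)
[0.46430551 0.07299124 0.18845683]
```

View pics/s5.png

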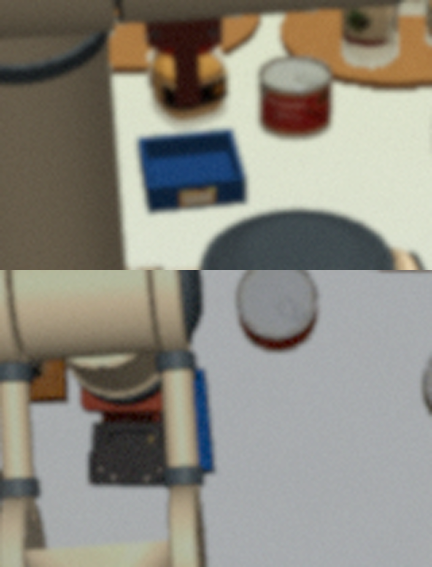

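The jar hangs upright above the blue tray (side panel: jar at (187,85), tray at (190,170)). The depth cloud puts the tray centre at about (0.4625, 0.073).

Call:
send_rows --plan "-0.2 0 -0.8 0 0 0 6.2;0 0 -1.6 0 0 0 6.2;0 0 -1.6 0 0 0 6.2;0 0 -1.2 0 0 0 6.2;0 0 -0.8 0 0 0 6.2;0 0 -0.4 0 0 0 6.2;0 0 -0.2 0 0 0 6.2;0 0 -0.2 0 0 0 6.2;0 0 0 0 0 0 6.2;0 0 0 0 0 0 6.2"

```text
time_s: 24.43
tcp_pos: [0.4628, 0.0738, 0.1213]
ee_rot: [0.114, 1.57, 0.114]
force: [0.2, -0.7, -2.9]
gripper_width: 0.0701
```

Call:
send_rows --plan "0 0 -0.2 0 0 0 6.2;0 0 -0.1 0 0 0 6.2;0 0 0 0 0 0 6.2"

```text
time_s: 24.68
tcp_pos: [0.4625, 0.0738, 0.1176]
ee_rot: [2.789, 1.571, 2.789]
force: [-0.8, 0.9, -3.2]
gripper_width: 0.0702
```

Call:
send_rows --plan "0 0 -0.15 0 0 0 6.2;0 0 -0.1 0 0 0 6.2;0 0 0 0 0 0 6.2"

```text
time_s: 24.93
tcp_pos: [0.4624, 0.0737, 0.1148]
ee_rot: [-3.095, 1.57, -3.095]
force: [0.2, -0.3, -3.6]
gripper_width: 0.0701
```

Call:
send_rows --plan "0 0 -0.08 0 0 0 6.2;0 0 0 0 0 0 6.2"

```text
time_s: 25.1
tcp_pos: [0.4625, 0.0737, 0.1147]
ee_rot: [0.696, 1.571, 0.696]
force: [-0.7, 0.3, -0.4]
gripper_width: 0.0705
```

Call:
send_rows --plan "0 0 -0.05 0 0 0 6.6;0 0 0 0 0 0 7.2;0 0 0 0 0 0 7.6;0 0 0 0 0 0 8.2;0 0 0 0 0 0 8.7;0 0 0 0 0 0 8.7;0 0 0.6 0 0 0 8.7;0 0 1.4 0 0 0 8.7;0 0 2.6 0 0 0 8.7;0 0 3.0 0 0 0 8.7;0 0 3.0 0 0 0 8.7;0 0 3.0 0 0 0 8.7;0 0 2.2 0 0 0 8.7;-0.3 -1.0 1.2 0 0 0 8.7;-0.7 -2.4 0 0 0 -0.02 8.7;-0.8 -2.8 0 0 0 -0.02 8.7;-0.8 -2.8 0 0 0 -0.02 8.7;-0.8 -2.8 0 0 0 -0.02 8.7;-0.8 -2.8 0 0 0 -0.02 8.7;-0.8 -2.8 0 0 0 -0.02 8.7"

```text
time_s: 26.77
tcp_pos: [0.4114, -0.1019, 0.2833]
ee_rot: [-2.964, 1.57, -3.085]
force: [-0.6, 0.4, -0.1]
gripper_width: 0.0867
```

Call:
send_rows --plan "-0.8 -2.8 0 0 0 -0.02 8.7;-0.8 -2.8 0 0 0 -0.01 8.7;-0.8 -2.8 0 0 0 0 8.7;-0.8 -2.8 0 0 0 0 8.7;-0.8 -2.6 0 0 0 0 8.7;-0.6 -2.2 0 0 0 0 8.7;0 -0.8 0 0 0 0 8.7;0 0 0 0 0 0 8.7;0 0 0 0 0 0 8.7"

```text
time_s: 27.52
tcp_pos: [0.3663, -0.2682, 0.2834]
ee_rot: [2.222, 1.57, 2.072]
force: [-0.2, 0.5, -0.3]
gripper_width: 0.087
```

```bash
python3 snap.py 6; python3 - <<'E'
from h import *
from scipy.spatial.transform import Rotation as Ro
o=telemetry.observe();print(o["tcp_pos"],Ro.from_euler("xyz",o["ee_rot"]).as_matrix().round(3)[:,2])
for n in ("top","side"):
    D=np.load(f"{n}6.npz"); h=hsv(D["p"]); w=cloud(n,D["d"])
    m=(np.hypot(w[...,0]-.372,w[...,1]-.272)<.075)&(w[...,2]>.02)&(w[...,2]<.04)
    F=w[m]; print(n,"grey rim",len(F),cv2.minAreaRect((F[:,:2]*1000).astype(np.float32)))
    m=(h[...,0]<9)&(h[...,1]>120)&(np.hypot(w[...,0]-.4625,w[...,1]-.0737)<.05)&(w[...,2]>.075)
    print("red lid",m.sum(),np.median(w[m],0))
E
```

```text
[ 0.36675542 -0.2674196   0.28375317] [ 0.989 -0.148 -0.   ]
top grey rim 465 ((370.1012268066406, 273.43182373046875), (106.96456146240234, 106.8548355102539), 87.46253204345703)
red lid 409 [0.46117629 0.07036507 0.09050979]
side grey rim 369 ((367.4786376953125, 270.24200439453125), (104.13587188720703, 113.29290008544922), 88.20130920410156)
red lid 243 [0.45149996 0.07078196 0.08633871]
```

View pics/s6.png

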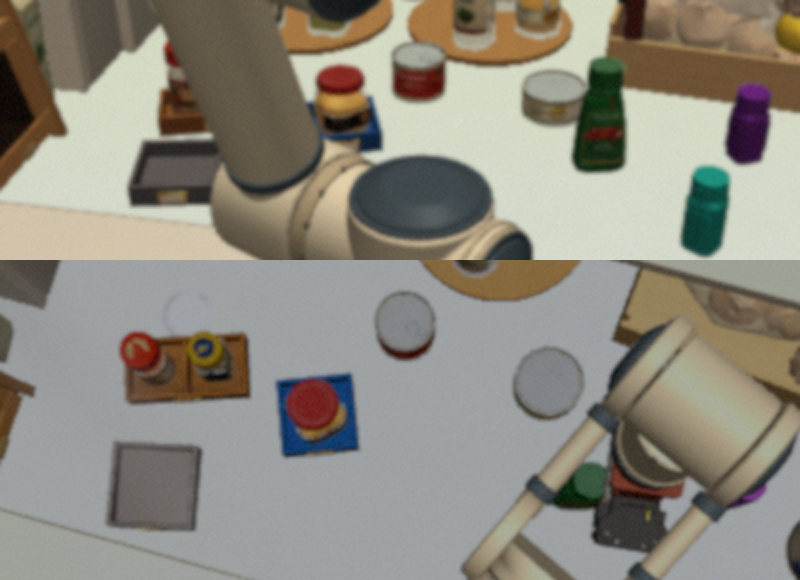

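The red jar stands in the blue tray: its lid is at (313,403) and 90 mm high, as expected. The grey tray centre is about (0.370, 0.272). Next is the bottle, gripped by its cap.

Call:
send_rows --plan "0.1 1.0 0 0 0 0 8.7;0 1.1 0 0 0 0 8.7;0 0 -1.0 0 0 0 8.7;0 0 -2.0 0 0 0 8.7;0 0 -2.2 0 0 0 8.7;0 0 -1.8 0 0 0 8.7;0 0 -1.2 0 0 0 8.7;0 0 -0.7 0 0 0 8.7;0 0 -0.3 0 0 0 8.7;0 0 0 0 0 0 8.7;0 0 0 0 0 0 3.5;0 0 0 0 0 0 3.5;0 0 0 0 0 0 3.5;0 0 0 0 0 0 3.5;0 0 0 0 0 0 3.5;0 0 0 0 0 0 3.5;0 0 0 0 0 0 3.5;0 0 0 0 0 0 3.5;0 0 0 0 0 0 3.5" --squeeze 18

```text
time_s: 29.2
tcp_pos: [0.3676, -0.2473, 0.1919]
ee_rot: [-0.469, 1.571, -0.619]
force: [-0.2, -0.7, 1.0]
gripper_width: 0.0425
```

Call:
send_rows --plan "0 0 0.6 0 0 0 3.5;0 0 1.4 0 0 0 3.5;0 0 2.4 0 0 0 3.5;0 0 2.8 0 0 0 3.5;0 0 2.6 0 0 0 3.5;0 0 1.6 0 0 0 3.5;0 0.8 0.6 0 0 0 3.5;0.05 1.8 0 0 0 0 3.5;0.05 2.6 0 0 0 0 3.5;0.05 2.8 0 0 0 0 3.5;0.05 2.8 0 0 0 0 3.5;0.05 2.8 0 0 0 0 3.5;0 2.8 0 0 0 0 3.5;0 2.8 0 0 0 0 3.5;0 2.8 0 0 0 0 3.5;0 2.8 0 0 0 0 3.5;0 2.8 0 0 0 0 3.5;0 2.8 0 0 0 0 3.5;0 2.8 0 0 0 0 3.5;0 2.8 0 0 0 0 3.5"

```text
time_s: 30.87
tcp_pos: [0.3691, 0.1144, 0.311]
ee_rot: [-2.891, 1.57, -3.041]
force: [0.4, 0.3, -1.2]
gripper_width: 0.0425
```

Call:
send_rows --plan "0 2.8 0 0 0 0 3.5;0 2.8 0 0 0 0 3.5;0 2.8 0 0 0 0 3.5;0 2.6 0 0 0 0 3.5;0 2.2 0 0 0 0 3.5;0 1.4 0 0 0 0 3.5;0 0.6 0 0 0 0 3.5;0 0 0 0 0 0 3.5;0 0 0 0 0 0 3.5"

```text
time_s: 31.62
tcp_pos: [0.3697, 0.2645, 0.3113]
ee_rot: [-2.171, 1.569, -2.32]
force: [0.4, 0.3, -1.0]
gripper_width: 0.0428
```

Call:
send_rows --plan "0 0.4 -0.4 0 0 0 3.5;0 0.35 -1.2 0 0 0 3.5;0 0 -2.0 0 0 0 3.5;0 0 -2.2 0 0 0 3.5;0 0 -2.0 0 0 0 3.5;0 0 -1.4 0 0 0 3.5;0 0 -0.8 0 0 0 3.5;0 0 -0.4 0 0 0 3.5;0 0 -0.3 0 0 0 3.5;0 0 0 0 0 0 3.5;0 0 0 0 0 0 3.5"

```text
time_s: 32.53
tcp_pos: [0.3703, 0.2724, 0.2058]
ee_rot: [0.72, 1.569, 0.57]
force: [0.8, 0.9, -1.8]
gripper_width: 0.0425
```

Call:
send_rows --plan "0 0 -0.2 0 0 0 3.5;0 0 -0.1 0 0 0 3.5;0 0 0 0 0 0 3.5"

```text
time_s: 32.78
tcp_pos: [0.3701, 0.2723, 0.202]
ee_rot: [0.79, 1.57, 0.64]
force: [0.4, -0.4, -0.5]
gripper_width: 0.0426
```

Call:
send_rows --plan "0 0 -0.1 0 0 0 3.5;0 0 -0.1 0 0 0 3.5;0 0 0 0 0 0 3.5"

```text
time_s: 33.03
tcp_pos: [0.37, 0.2722, 0.1996]
ee_rot: [-2.451, 1.571, -2.601]
force: [-0.7, 0.3, -1.7]
gripper_width: 0.0427
```

Call:
send_rows --plan "0 0 -0.1 0 0 0 3.5;0 0 -0.05 0 0 0 3.5;0 0 0 0 0 0 3.5"

```text
time_s: 33.28
tcp_pos: [0.37, 0.2722, 0.1981]
ee_rot: [-2.446, 1.571, -2.596]
force: [-0.1, -0.2, -1.0]
gripper_width: 0.0427
```

Call:
send_rows --plan "0 0 -0.08 0 0 0 3.5;0 0 0 0 0 0 3.5"

```text
time_s: 33.45
tcp_pos: [0.3701, 0.2723, 0.1979]
ee_rot: [0.837, 1.57, 0.687]
force: [-0.1, 0.0, 1.2]
gripper_width: 0.0425
```

Contact. I'll release, lift, and back off to the right.

Call:
send_rows --plan "0 0 -0.03 0 0 0 3.5;0 0 0 0 0 0 4.6;0 0 0 0 0 0 5.2;0 0 0 0 0 0 6.2;0 0 0 0 0 0 7.5;0 0 0 0 0 0 8.5;0 0 0 0 0 0 8.5;0 0 0.6 0 0 0 8.5;0 0 1.6 0 0 0 8.5;0 0 2.4 0 0 0 8.5;0 0 2.6 0 0 0 8.5;0 0 2.4 0 0 0 8.5;0 0 1.4 0 0 0 8.5;0 -1 0.6 0 0 0 8.5;0 -2 0 0 0 0 8.5;0 -2.8 0 0 0 0 8.5;0 -2.8 0 0 0 0 8.5;0 -2.8 0 0 0 0 8.5;0 -2.8 0 0 0 0 8.5;0 -2.8 0 0 0 0 8.5"

```text
time_s: 35.12
tcp_pos: [0.3694, 0.1005, 0.3126]
ee_rot: [-2.487, 1.57, -2.637]
force: [0.5, 0.7, 0.9]
gripper_width: 0.0849
```

Call:
send_rows --plan "0 -2.8 0 0 0 0 8.5;0 -2.8 0 0 0 0 8.5;0 -2.8 0 0 0 0 8.5;0 -2.8 0 0 0 0 8.5;0 -2.8 0 0 0 0 8.5;0 -2.8 0 0 0 0 8.5;0 -2.8 0 0 0 0 8.5;0 -2.8 0 0 0 0 8.5;0 -2.8 0 0 0 0 8.5;0 -2.8 0 0 0 0 8.5;0 -2.8 0 0 0 0 8.5;0 -2.8 0 0 0 0 8.5;0 -2 0 0 0 0 8.5;0 -1 0 0 0 0 8.5;0 0 0 0 0 0 8.5;0 0 0 0 0 0 8.5"

```text
time_s: 36.45
tcp_pos: [0.3697, -0.2636, 0.3128]
ee_rot: [2.295, 1.569, 2.144]
force: [-0.1, 0.3, -0.4]
gripper_width: 0.085
```

```bash
python3 snap.py 7; python3 - <<'E'
from h import *
W=cloud("top",np.load("top7.npz")["d"]);W0=cloud("top",np.load("top0.npz")["d"])
def top(w,c,r=.035,lo=None):
    m=np.hypot(w[...,0]-c[0],w[...,1]-c[1])<r; z=w[m]; q=z[z[:,2]>np.nanpercentile(z[:,2],85)-.008]; q=q[q[:,2]<.2]
    A=np.c_[q[:,:2]-q[:,:2].mean(0),np.ones(len(q))]; s=np.linalg.lstsq(A,q[:,2],rcond=None)[0]
    return q.mean(0).round(4),"tilt deg",np.degrees(s[:2]).round(1)
for k,c in {"red_spice":(.519,.276),"gold":(.524,.202),"red_jar":(.4625,.0737),"bottle":(.37,.272)}.items(): print(k,*top(W,c))
for k,c in {"tall":(.571,-.0345),"flat":(.5037,-.2116)}.items(): print(k,*top(W0,c,.05),*top(W,c,.05))
E
```

```text
red_spice [0.5185 0.2743 0.1129] tilt deg [1.1 1.3]
gold [0.5239 0.1998 0.103 ] tilt deg [0.7 1.9]
red_jar [0.4612 0.0727 0.0905] tilt deg [ 0.8 -0. ]
bottle [0.37   0.2713 0.1512] tilt deg [ 1.4 -0.4]
tall [nan nan nan] tilt deg [0. 0.] [nan nan nan] tilt deg [0. 0.]
flat [ 0.5045 -0.2111  0.0383] tilt deg [-0.1 -0.2] [ 0.5044 -0.2114  0.0385] tilt deg [-0.  0.]<stdin>:5: RuntimeWarning: Mean of empty slice.
  ret = um.true_divide(
<stdin>:6: RuntimeWarning: Mean of empty slice.
```

View pics/s7.png

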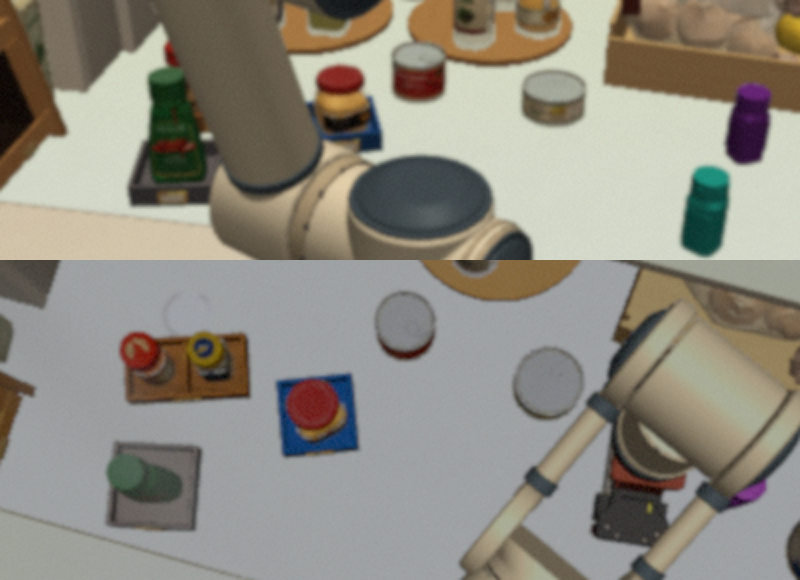

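All four stand upright in their trays: bottle (145,480), red jar (313,403), spice jars (140,350) and (208,350). The tins are at the same pixels as before ((405,325) and (548,382)), and the arm is clear.

```bash
python3 -c "
from cell import job; print(job.sign_off())"
```

```text
the job is handed in; nothing more can be done
None
```

I moved all four strays into their trays and handed the job in at about 36.5 s. I placed the red-capped then the gold-capped spice jar in the wooden tray, one to a compartment, then the red-lidded jar in the blue tray, then the bottle in the grey tray. Each was set down at light contact, with at most about 5 N measured at the tool.

- **Placings:** in the last pictures all four stand upright and inside their trays, with lid tilts under 2° and lid heights about the known height plus the 6 mm tray floor.
- **Bystanders:** the flat tin moved less than 0.5 mm. The numeric check on the tall tin failed (the depth patch gave no number), so that one rests on it sitting at the same pixels as before. The purple and turquoise jars were not touched.
- **Disagreement with the task text:** the red jar measured about 70 mm across, in the grip and in the picture, not 63 mm. My first grip on it sat too high on the bulge, so I opened and regripped it 1 cm lower before lifting.

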